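Clamp a brittle graphite electrode in the checking fixture

TASK

Pick up the graphite electrode with the two fins and stand it in the nest of the checking fixture, fins up, with its taller fin next to the fixed stop; then slide the clamp carriage up until its sprung nose holds the block home against the stop, pressed in about half way and never bottomed. Graphite is brittle: hold it by its base block with a light squeeze (under 50 N a finger), keep the fingers off the fins, set it down gently without dropping or bumping it, and leave the other things where they are.

Things in the scene. Friction and masses are not known exactly. Their poses are not given: they have to be found in the camera images.
- electrode: the graphite electrode to load: a dark grey block 80 (x) by 50 (y) by 34 mm (z) with two upright fins on top; about 0.25 kg. Origin: centre of the block's underside; x along the 80 mm, towards the taller fin; z up
- fins: its two fins, fixed to the block, each 8 mm thick (x) and 30 mm wide (y), standing across the block at x = +26 mm (36 mm tall) and x = -26 mm (18 mm tall). Origin: centre of the block's top face, 34 mm above its underside; axes as the block's
- tall_fin (a point): top centre of the taller fin, 70 mm above the block's underside and 26 mm from its centre along +x
- fixture: the checking fixture, fixed to the bench: a steel plate 270 (x) by 110 (y) by 16 mm with the nest at its +x end and the sliding clamp at its -x end. Origin: centre of the underside; +x points from the clamp to the fixed stop. The fixed stop is a block 20 mm thick, 70 mm wide and 30 mm high on the plate at the +x end, its face at x = +115 mm
- nest (a point): where the block's origin belongs when home (touching the stop): on the plate's top, 75 mm from the fixture's origin along +x, axes as the fixture's. Four dowels, 10 mm thick, 16 mm high, stand at x = +-34, y = +-34 mm about it: 4 mm free on each side of the block, 58 mm for a finger between the dowels of a row. The clamp end is open: the block may be set down up to 10 mm short of the stop
- tab (a point): grip point of the carriage's upright tab, a steel plate 16 mm thick (fixture x), 44 mm wide (fixture y), its top 16 mm above this point; the carriage block, 62 mm wide, lies 30 mm below this point
- nose (a point): centre of the front face of the sprung nose, a rubber-faced disc of 26 mm diameter that points to fixture +x, 18 mm above the plate. With the nose not pressed in it is 67 mm ahead of the tab's centre along fixture x
- carriage (a joint): slide of the clamp carriage towards the stop, 0 to 0.062 m; friction of about 12 N keeps it where it is left. The unpressed nose meets a block that is home at 0.045
- plunger (a joint): how far the nose is pressed back into the carriage, 0 (free) to 0.014 m (bottomed); about 0.8 N per mm
- domed: bystander: another graphite electrode, same base block 80 by 50 by 34 mm but with one round dome (42 mm across) on top. Origin: centre of its underside
- copper_electrode: bystander: a copper electrode, base 60 by 60 by 28 mm, 52 mm high in all. Origin: centre of its underside

How it is judged (in metres and radians):
On the way:
1. the finned electrode stands in the nest, taller fin towards the stop, let go, the nose not yet pressing (x of electrode in the frame of nest between -0.02 and 0.003 m and y of electrode in the frame of nest between -0.008 and 0.008 m and z of electrode in the frame of nest below 0.003 m and angle between electrode's own z axis and vertical below 0.06 rad and x of tall_fin in the frame of nest above 0 m and contact force between the fingers and electrode below 0.5 N and value of joint plunger below 0.002 m), for 0.2 s.
At the end, for the whole second after the job is handed in: the finned electrode stands in the nest upright (within 0.06 rad), fins up, its taller fin on the stop's side, touching the stop (within 2.5 mm) and between the dowels (within 8 mm of the nest's middle line), at rest, and the clamp's nose is pressed in by 3 to 11 mm of its 14 mm (x of electrode in the frame of nest between -0.0025 and 0.003 m and y of electrode in the frame of nest between -0.008 and 0.008 m and z of electrode in the frame of nest between -0.003 and 0.003 m and angle between electrode's own z axis and vertical below 0.06 rad and x of tall_fin in the frame of nest above 0 m and value of joint plunger between 0.003 and 0.011 m and linear speed of electrode below 0.01 m/s).
It fails at once if the electrode is squeezed too hard by the fingers (50 N each, both together 100 N) (contact force between the fingers and electrode above 100 N).
It fails at once if the fingers touch the fins (contact force between the fingers and fins above 2 N).
It fails at once if the electrode is pressed or bumped hard against the fixture, or dropped from more than about 8 mm (contact force between electrode and fixture above 50 N or (contact force between the fingers and electrode below 0.1 N and linear speed of electrode above 0.4 m/s)).
It fails at once if the nose is bottomed (value of joint plunger above 0.0133 m).
It fails at once if one of the other electrodes is disturbed (distance of any of domed, copper_electrode from where it was at the start of the episode above 0.012 m).
It also fails if it takes over 54 s, if anything falls off the work surface, if the arm or the gripper's body presses on something with over 40 N, if the wrist force passes 120 N, or if a joint passes its speed limit or range.

ROBOT

A 6-joint arm with a two-finger parallel gripper is mounted at the origin on the work surface. World frame = base frame: x ahead of the robot, y to its left, z up, the work surface at z = 0. Lengths are in mm, angles in degrees, forces in N, time in s.
With the tool pointing down it reaches from about 350 to 850 mm from the base axis. Payload 8.1 kg.
Tool frame: the origin (TCP) lies midway between the tips of the shut fingers; the grasp point (between the pads) lies 19 mm behind it; z points along the fingers, y is the line along which they close (so a half turn about z gives the same grasp; the last joint's range is limited). The gripper opens to 85 mm and grips with 20 to 120 N. Pads are 22 mm wide; open, the fingers measure 114 mm over their backs; the gripper's body (76 mm by 85 mm) begins 54 mm behind the grasp point. The pads swing forward as they close: fully open they stand 13 mm farther back than shut.
Start: joints at [61.685, 7.471, 85.268, -0, 87.261, -4.893], TCP at [238.485, 550.573, 231.292] pointing down, gripper open.
Joint ranges: [-169.43, 169.43], [-51.17, 129.36], [1.28, 143.12], [-76.62, 256.62], [0, 156.53], [-152.29, 152.29]. Speed limits (degrees/s): [136.94, 136.94, 159.86, 180, 180, 180].

INTERFACE

Orientations are given as [roll, pitch, yaw] about the fixed x, y, z axes, in that order (R = Rz(yaw) Ry(pitch) Rx(roll)).
In Python, from bench import sensors, optics, r gives the robot as it stands.
- The arm moves only by the tool apply_moves, never from a script. Its argument "targets" is a list of rows, each a list of 7 numbers: the shift along the tool's x, y, z in mm, then the turn, a rotation vector about the tool's x, y, z in rad, then the closure, from 0 (fully open) to 1 (shut). In form: [[x, y, z, wx, wy, wz, claw], ...]. A call has 1 to 20 rows; each row shifts and turns the commanded pose from where the row before left it, along the tool's axes as they then stand; what a row does not reach is not made up. A row lasts 1/8 s, in which the tool goes at most 62.5 mm and 10.7 degrees, less where a joint would pass 70% of its speed; a pose out of reach is approached as far as the arm can. A call is refused whole if a number of a shift passes 62.5 or a number of a turn 0.188, either way. A call with a gripper value outside its range is refused whole. The fingers move at their own pace and stop on an object; "force" is the grip in N (left out, the last holds). Time passes only in rows, so rows that do not move let the fingers close. It gives the time, the measured TCP pose, the force, the opening and the grip force at its end, in the units of the state.
- sensors.sense(): the state, without advancing time (a new reading comes with each control period).
- optics.snapshot(name): name is "scene" or "top" or "wrist"; returns the picture (384x512x3 uint8, red, green, blue); there is no depth.
- optics.get_calibration(name): a dict with "camera_matrix" (3x3 intrinsics, pixels), "pose" (4x4, takes a point from camera to world coordinates). Camera axes: x right, y down, z forward; pixel columns grow to the right and rows downward; lengths in mm; the calibration is good to about 2 mm. The wrist camera is an equidistant fisheye: a pixel r from the principal point sees the ray r / f radians off the axis. A picture is of the moment at which its call begins: read the wrist's pose just before it. get_calibration takes no time and is no camera call; for the wrist camera it gives the pose at the moment of the call.
- r.hand_in(): hands the job in; it is judged then, once.
The state is a dict: "time": time; "joint_pos": joint angles; "qd": joint speeds; "joint_efforts": joint torques, N m; "tool_pos": TCP position; "tcp_rot": TCP orientation; "ft_force": force on the tool from outside, world axes, zero at the start; "wrist_torque": the same for the moment, N m; "finger_gap": finger opening in mm; "grip_force": force on a finger pad.
Only numpy, scipy, OpenCV 4.12 (cv2) and the standard library are available. Lean on these libraries where they do the work, as an engineer would, in place of code of your own. Each camera call takes 0.05 s, during which the arm holds its last target. There are 200 camera calls.

## Working session

There is one attempt and no reset: what is moved stays moved. The work goes in short steps, Python scripts to look and compute and a tool call to move; the robot and the scene stay as the last step left them, time stands still between calls to the robot, and variables do not carry over. Pictures are saved under pics/ and viewed, at most 10 in all, crops included, and the job is handed in when it is done.

Besides the shell and the picture viewer there is one more tool, called after "Call:" as name(argument=value, ...) on one line, values as JSON. apply_moves: Moves the arm, as the interface text tells. Its arguments: {"type":"object","properties":{"targets":{"type":"array"},"force":{"type":"number"}},"required":["targets"]}

```bash
mkdir -p pics; python3 - <<'E'
from bench import sensors, optics, r
import cv2,numpy as np
s=sensors.sense();print({k:np.round(v,3).tolist() for k,v in s.items()})
for n in("top","scene"):
    im=optics.snapshot(n);cv2.imwrite(f"pics/{n}0.png",im[:,:,::-1])
    c=optics.get_calibration(n);print(n,np.round(c["camera_matrix"],1).tolist(),np.round(c["pose"],3).tolist())
E
```

```text
{'time': 0.0, 'joint_pos': [61.683, 7.515, 85.332, -0.0, 87.263, -4.894], 'qd': [0.028, -0.109, -0.015, 0.036, 0.092, -0.045], 'joint_efforts': [0.001, -56.941, -50.054, 0.0, 0.015, 0.0], 'tool_pos': [238.227, 550.047, 230.223], 'tcp_rot': [-179.89, -0.009, 156.577], 'ft_force': [-0.037, -0.163, -0.827], 'wrist_torque': [-0.013, 0.022, 0.015], 'grip_force': 0.0, 'finger_gap': 85.446}
top [[493.1, 0.0, 260.0], [0.0, 493.1, 193.5], [0.0, 0.0, 1.0]] [[0.021, -0.992, 0.124, 469.418], [-1.0, -0.021, 0.002, -30.01], [0.001, -0.124, -0.992, 1086.165], [0.0, 0.0, 0.0, 1.0]]
scene [[410.3, 0.0, 251.9], [0.0, 410.3, 190.1], [0.0, 0.0, 1.0]] [[0.004, 0.657, -0.753, 1353.653], [1.0, -0.015, -0.008, -46.426], [-0.017, -0.753, -0.657, 744.836], [0.0, 0.0, 0.0, 1.0]]
```

View pics/top0.png

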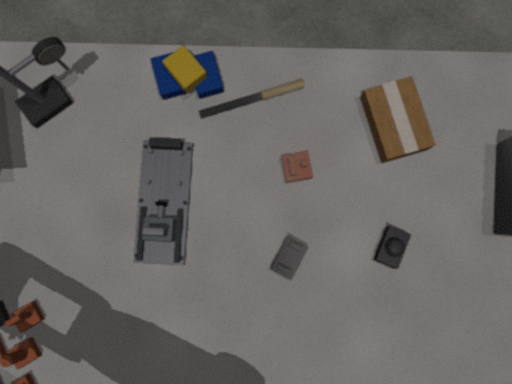

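View pics/scene0.png

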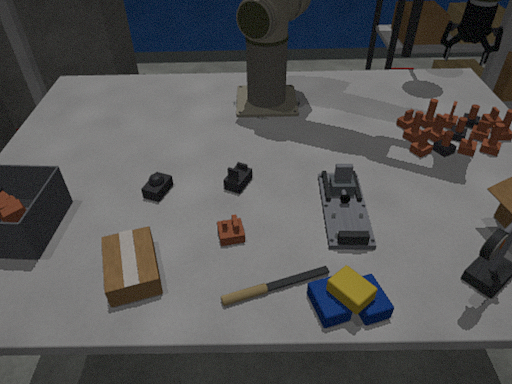

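The top view shows the finned electrode at about (289,257), the domed one at (393,246), copper at (297,167), and the fixture at (164,200) with its stop at (166,143). The scene view shows the electrode at (238,178).

```bash
cat > h.py <<'E'
import cv2,numpy as np
from bench import sensors, optics, r
from scipy.spatial.transform import Rotation as R
def ray(c,u,v,fish=False):
    K=c["camera_matrix"];T=np.array(c["pose"]);x=(u-K[0][2])/K[0][0];y=(v-K[1][2])/K[1][1]
    if fish:
        t=np.hypot(x,y);k=np.sin(t)/t if t>1e-9 else 1;d=np.array([x*k,y*k,np.cos(t)])
    else:d=np.array([x,y,1.])
    d=T[:3,:3]@d;return T[:3,3],d/np.linalg.norm(d)
def onz(c,u,v,z,fish=False):
    o,d=ray(c,u,v,fish);return o+d*(z-o[2])/d[2]
def tri(r1,r2):
    A=np.stack([r1[1],-r2[1]],1);s=np.linalg.lstsq(A,r2[0]-r1[0],rcond=None)[0]
    p,q=r1[0]+s[0]*r1[1],r2[0]+s[1]*r2[1];return (p+q)/2,np.linalg.norm(p-q)
def crop(im,x0,y0,x1,y1,k,name):
    cv2.imwrite("pics/"+name,cv2.resize(im[y0:y1,x0:x1],None,fx=k,fy=k,interpolation=cv2.INTER_CUBIC))
E
python3 - <<'E'
from h import *
t=cv2.imread("pics/top0.png");s=cv2.imread("pics/scene0.png")
f=lambda im,a,b,c,d,w,h:cv2.convertScaleAbs(cv2.resize(im[b:d,a:c],(w,h),interpolation=cv2.INTER_CUBIC),alpha=1.8)
A=f(t,260,225,320,285,300,300);B=f(s,215,155,265,205,300,300)
C=f(t,125,130,205,270,343,600)[:600];
o=np.zeros((600,660,3),np.uint8);o[:300,:300]=A;o[300:,:300]=B;o[:,310:653]=C
cv2.imwrite("pics/c1.png",o)
c=optics.get_calibration("top")
for n,p,z in[("el",(289,257),34),("stop",(166,143),46),("tab",(156,230),70),("dom",(393,246),34),("cu",(297,167),28)]:print(n,onz(c,*p,z).round())
w=optics.get_calibration("wrist");print(np.round(w["camera_matrix"],1),np.round(w["pose"],3))
E
```

```text
el [467. -92.  34.]
stop [705. 176.  46.]
tab [516. 184.  70.]
dom [ 495. -313.   34.]
cu [ 661. -107.   28.]
[[297.3   0.  255.7]
 [  0.  297.3 191.4]
 [  0.    0.    1. ]] [[ 3.97000e-01  8.82000e-01  2.52000e-01  1.74863e+02]
 [ 9.18000e-01 -3.82000e-01 -1.10000e-01  5.77255e+02]
 [-1.00000e-03  2.75000e-01 -9.62000e-01  3.72086e+02]
 [ 0.00000e+00  0.00000e+00  0.00000e+00  1.00000e+00]]
```

View pics/c1.png

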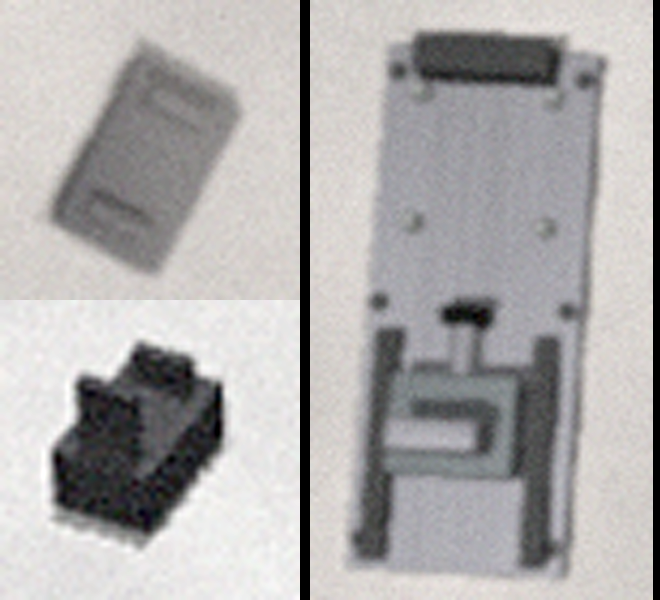

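The crop shows the electrode's long axis at roughly -27° world yaw. Its nearer (+x, -y) fin seems the taller one. The fixture yaw is about -3°, stop towards world +x, and the carriage is back. I'll look from the wrist above the fixture first, from two places.

Call:
apply_moves(targets=[[-39,-17,0,0,0,0,0],[-39,-17,0,0,0,0,0],[-39,-17,0,0,0,0,0],[-39,-17,0,0,0,0,0],[-39,-17,0,0,0,0,0],[-39,-17,0,0,0,0,0],[-39,-17,0,0,0,0,0],[-39,-17,0,0,0,0,0],[-39,-17,0,0,0,0,0],[-39,-17,0,0,0,0,0],[-39,-17,0,0,0,0,0],[-39,-17,0,0,0,0,0],[0,0,0,0,0,0,0],[0,0,0,0,0,0,0]])

```text
time: 1.85
tool_pos: [586.4, 177.4, 230.7]
tcp_rot: [-180.0, -0.1, 156.5]
ft_force: [-0.5, 0.9, -0.4]
finger_gap: 85.0
grip_force: 0.0
```

```bash
cat >> h.py <<'E'
import pickle
def wshot(n):
    c=optics.get_calibration("wrist");s=sensors.sense();im=optics.snapshot("wrist")[:,:,::-1]
    pickle.dump((c,s,im),open(n+".pkl","wb"));cv2.imwrite(f"pics/{n}.png",im)
    print(s["time"],np.round(s["tool_pos"],1),np.round(s["tcp_rot"],2));return c,s,im
E
python3 -c "
from h import *
wshot('w1')"
```

```text
1.85 [586.4 177.4 230.7] [-1.7998e+02 -7.0000e-02  1.5655e+02]
```

Call:
apply_moves(targets=[[50,0,0,0,0,0,0],[50,0,0,0,0,0,0],[0,0,0,0,0,0,0],[0,0,0,0,0,0,0]])

```text
time: 2.4
tool_pos: [494.8, 217.9, 231.8]
tcp_rot: [180.0, 0.1, 156.7]
ft_force: [0.0, -0.8, 0.2]
finger_gap: 85.5
grip_force: 0.0
```

```bash
python3 -c "
from h import *
wshot('w2')
a=cv2.imread('pics/w1.png');b=cv2.imread('pics/w2.png')
cv2.imwrite('pics/w12.png',cv2.resize(cv2.convertScaleAbs(np.hstack([a[:,60:460],b[:,60:460]]),alpha=1.5),None,fx=1,fy=1))"
```

```text
2.4 [494.8 217.9 231.8] [1.7996e+02 6.0000e-02 1.5668e+02]
```

View pics/w12.png

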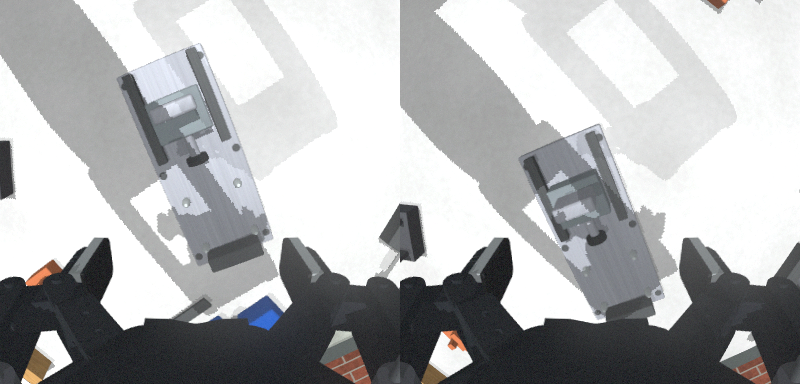

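Two wrist views: the fixture lies at about (195,155) and (590,220) in the montage, with the carriage at its far end and the stop nearest the fingers. I'll enlarge both to pick features.

```bash
python3 -c "
from h import *
a=cv2.imread('pics/w1.png');b=cv2.imread('pics/w2.png')
g=lambda i,x,y:cv2.convertScaleAbs(cv2.resize(i[y:y+245,x:x+163],None,fx=2.448,fy=2.448,interpolation=cv2.INTER_CUBIC),alpha=1.3)
cv2.imwrite('pics/c2.png',np.hstack([g(a,172,36),g(b,172,100)]))"
```

```text
(no output)
```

View pics/c2.png

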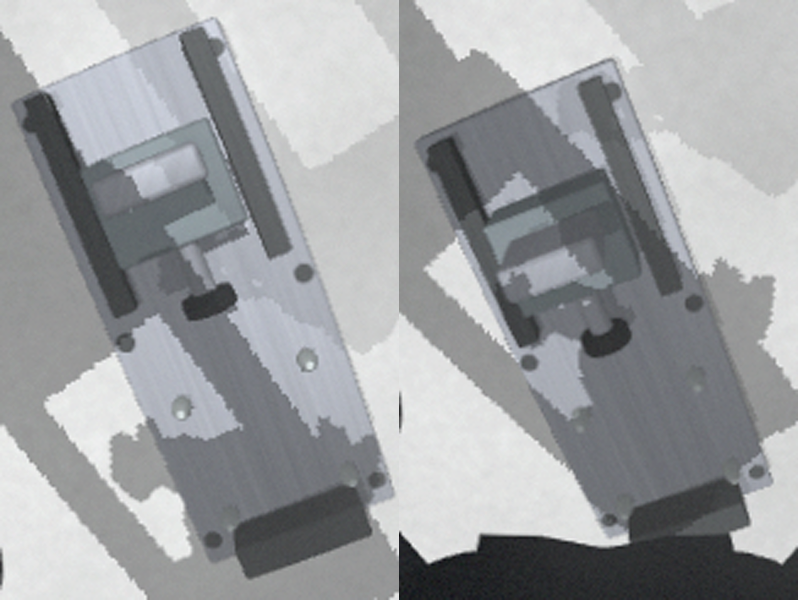

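Picked points in the 2.45x crops: screws, dowel tops (w1: (181,405), (307,357), (231,511), (350,471)), plate corners, tab top around (152,178) and (553,262).

```bash
cat > m.py <<'E'
from h import *
c1,s1,_=pickle.load(open('w1.pkl','rb'));c2,s2,_=pickle.load(open('w2.pkl','rb'))
k=2.448
P={'scr_br':((216,47),(612,91)),'scr_ml':((125,342),(530,362)),'scr_mr':((304,272),(694,303)),'scr_fl':((213,540),(609,519)),'scr_fr':((377,480),(757,472)),
'dow_bl':((181,404),(582,417)),'dow_br':((307,356),(698,375)),'dow_fl':((230,511),(626,498)),'dow_fr':((350,471),(736,463)),
'c_bl':((13,103),(417,140)),'c_br':((217,18),(614,60)),'c_fl':((207,562),(610,535)),'c_fr':((393,495),(772,485)),
'nose':((209,302),(606,338))}
for n,(p,q) in P.items():
    u=(172+p[0]/k,36+p[1]/k);v=(172+(q[0]-399)/k,100+q[1]/k)
    x,e=tri(ray(c1,*u,True),ray(c2,*v,True));z={'s':16,'c':16,'d':32,'n':34}[n[0]]
    print(n,x.round(1),round(e,1),'onz',onz(c1,*u,z,True).round(1)[:2],onz(c2,*v,z,True).round(1)[:2])
E
python3 m.py
```

```text
scr_br [465.  235.3  14.7] 0.5 onz [465.3 235.4] [464.8 235.1]
scr_ml [581.8 135.7  16. ] 0.9 onz [581.6 135.3] [581.9 136.1]
scr_mr [584.2 231.4  17.2] 0.0 onz [584.4 231.4] [584.8 231.3]
scr_fl [704.7 130.8  10.7] 0.1 onz [702.  131.9] [700.7 132.6]
scr_fr [705.3 227.8  15.5] 0.0 onz [705.  227.7] [704.9 227.8]
dow_bl [620.7 149.7  24.1] 1.1 onz [618.3 150.5] [616.6 152.4]
dow_br [624.4 217.6  18.9] 1.6 onz [620.3 216.4] [617.6 219.2]
dow_fl [689.9 147.8  15. ] 1.2 onz [681.7 150. ] [677.8 152.9]
dow_fr [697.8 216.8   8.3] 1.9 onz [686.  215.2] [681.  219.4]
c_bl [447.5 133.2  10.7] 0.4 onz [448.5 134.1] [447.3 135.1]
c_br [451.3 242.1  12.8] 0.1 onz [452.  241.8] [451.1 242. ]
c_fl [718.5 123.4   8.4] 4.2 onz [713.7 123.2] [713.2 127.9]
c_fr [715.7 233.1  19.7] 0.6 onz [717.5 233.2] [718.8 233.3]
nose [577.  183.4  34. ] 0.3 onz [577.  183.3] [577.1 183.5]
```

Plate height (16 mm) checks out. Fixture origin is about (583.3,183.5), yaw -1.8°, so the nest is about (658,181). Now to the electrode.

Call:
apply_moves(targets=[[-12,-37,0,0,0,0,0],[-12,-37,0,0,0,0,0],[-12,-37,0,0,0,0,0],[-12,-37,0,0,0,0,0],[-12,-37,0,0,0,0,0],[-12,-37,0,0,0,0,0],[-12,-37,0,0,0,0,0],[-12,-37,0,0,0,0,0],[0,0,0,0,0,0,0],[0,0,0,0,0,0,0]])

```text
time: 3.7
tool_pos: [465.8, -92.9, 231.4]
tcp_rot: [180.0, -0.0, 156.5]
ft_force: [-0.5, -0.5, 0.5]
finger_gap: 85.2
grip_force: 0.0
```

```bash
python3 -c "
from h import *
wshot('e1')"
```

```text
3.7 [465.8 -92.9 231.4] [179.98  -0.   156.5 ]
```

Call:
apply_moves(targets=[[20,0,45,0,0,0,0],[20,0,45,0,0,0,0],[0,0,0,0,0,0,0],[0,0,0,0,0,0,0]])

```text
time: 4.25
tool_pos: [430.7, -76.8, 143.6]
tcp_rot: [180.0, 0.2, 156.6]
ft_force: [0.7, -0.2, 1.1]
finger_gap: 85.1
grip_force: 0.0
```

```bash
python3 -c "
from h import *
wshot('e2')
a=cv2.imread('pics/e1.png');b=cv2.imread('pics/e2.png')
o=np.hstack([cv2.resize(i[y:y+h,x:x+h],(400,400),interpolation=cv2.INTER_CUBIC) for i,x,y,h in((a,175,110,160),(b,175,110,160))])
cv2.imwrite('pics/c3.png',cv2.convertScaleAbs(o,alpha=1.6))"
```

```text
4.25 [430.7 -76.8 143.6] [179.98   0.19 156.63]
```

View pics/c3.png

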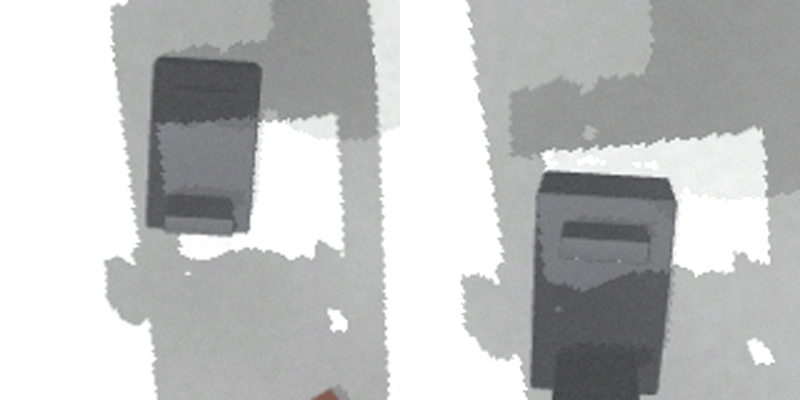

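The electrode's taller fin is the one at the bottom of the image (world +x end). Its block's top corners are at e1 (157,60), (261,65), (148,226), (250,231) and at e2 (539,191), (676,200), (532,388), (659,394).

```bash
python3 - <<'E'
from h import *
c1,s1,_=pickle.load(open('e1.pkl','rb'));c2,s2,_=pickle.load(open('e2.pkl','rb'))
P=[((157,60),(539,191)),((261,65),(676,200)),((250,231),(659,394)),((148,226),(532,388))]
A=[]
for p,q in P:
    u=(175+p[0]/2.5,110+p[1]/2.5);v=(175+(q[0]-400)/2.5,110+q[1]/2.5)
    x,e=tri(ray(c1,*u,True),ray(c2,*v,True));a=onz(c1,*u,34,True);b=onz(c2,*v,34,True)
    print(x.round(1),round(e,1),a.round(1),b.round(1));A.append((a,b))
A=np.array(A)
for i in(0,1):
    X=A[:,i];print('mean',X.mean(0).round(1),'len',[np.linalg.norm(X[(j+1)%4]-X[j]).round(1) for j in range(4)])
    d=(X[2]+X[3]-X[0]-X[1]);w=X[1]+X[2]-X[0]-X[3];print('yaw',np.degrees(np.arctan2(d[1],d[0])).round(1),np.degrees(np.arctan2(w[1],w[0])).round(1)-90)
E
```

```text
[420.5 -96.   35.4] 1.0 [420.8 -95.7  34. ] [420.5 -96.7  34. ]
[441.1 -53.5  39.3] 0.4 [441.8 -53.1  34. ] [442.7 -53.8  34. ]
[512.9 -88.3  34.7] 0.1 [513.1 -88.3  34. ] [513.3 -88.5  34. ]
[ 491.  -132.3   34.7] 0.5 [ 491.3 -132.2   34. ] [ 491.2 -132.8   34. ]
mean [466.8 -92.4  34. ] len [np.float64(47.5), np.float64(79.6), np.float64(49.0), np.float64(79.4)]
yaw -26.8 -26.299999999999997
mean [466.9 -92.9  34. ] len [np.float64(48.3), np.float64(78.7), np.float64(49.5), np.float64(79.4)]
yaw -26.6 -26.9
```

Electrode at (466.9,-92.7), yaw -26.6°, top at ~35 mm (34 expected), sides 48×79: consistent. Turn +0.056 about tool z, shift and descend to TCP z≈4.

Call:
apply_moves(targets=[[-41.3,0.5,0,0,0,0.056,0],[0,0,30,0,0,0,0],[0,0,30,0,0,0,0],[0,0,30,0,0,0,0],[0,0,25,0,0,0,0],[0,0,12,0,0,0,0],[0,0,10,0,0,0,0],[0,0,0,0,0,0,0],[0,0,0,0,0,0,0]], force=25)

```text
time: 5.42
tool_pos: [467.8, -93.0, 5.3]
tcp_rot: [180.0, 0.1, 153.4]
ft_force: [0.4, 0.7, 0.6]
finger_gap: 85.6
grip_force: 0.0
```

Call:
apply_moves(targets=[[0,0,0,0,0,0,0.25],[0,0,0,0,0,0,0.35],[0,0,0,0,0,0,0.5],[0,0,0,0,0,0,0.6],[0,0,0,0,0,0,0.6],[0,0,0,0,0,0,0.6]], force=25)

```text
time: 6.18
tool_pos: [467.2, -92.9, 4.8]
tcp_rot: [180.0, 0.0, 153.4]
ft_force: [-2.1, -0.1, 6.0]
finger_gap: 49.9
grip_force: 27.4
```

Gripped at 49.9 mm, 27 N. Lift, turn to the fixture's yaw while lifting.

Call:
apply_moves(targets=[[0,0,-5,0,0,0,0.6],[0,0,-15,0,0,0,0.6],[0,0,-20,0,0,-0.072,0.6],[0,0,-20,0,0,-0.072,0.6],[0,0,-20,0,0,-0.072,0.6],[0,0,-20,0,0,-0.072,0.6],[0,0,-20,0,0,-0.072,0.6],[0,0,0,0,0,-0.073,0.6]])

```text
time: 7.18
tool_pos: [468.3, -93.1, 127.3]
tcp_rot: [-179.9, 0.2, 178.3]
ft_force: [0.5, 0.2, -3.2]
finger_gap: 49.5
grip_force: 26.7
```

Call:
apply_moves(targets=[[-14,20,0,0,0,0,0.6],[-22,35,0,0,0,0,0.6],[-24,37.7,0,0,0,0,0.6],[-24,38,0,0,0,0,0.6],[-24,38,0,0,0,0,0.6],[-24,38,0,0,0,0,0.6],[-22.4,35,0,0,0,0,0.6],[-14,24,0,0,0,0,0.6],[-9,14,0,0,0,0,0.6],[0,0,0,0,0,0,0.6],[0,0,0,0,0,0,0.6]])

```text
time: 8.55
tool_pos: [652.7, 180.7, 124.4]
tcp_rot: [-180.0, -0.0, 178.2]
ft_force: [-0.1, -0.5, -2.1]
finger_gap: 49.7
grip_force: 26.8
```

```bash
python3 -c "
from h import *
wshot('n1')
a=cv2.imread('pics/n1.png')
cv2.imwrite('pics/c4.png',cv2.convertScaleAbs(cv2.resize(a[84:384,100:420],None,fx=2,fy=2,interpolation=cv2.INTER_CUBIC)[:600],alpha=1.6))"
```

```text
8.55 [652.7 180.7 124.4] [-1.7998e+02 -3.0000e-02  1.7817e+02]
```

View pics/c4.png

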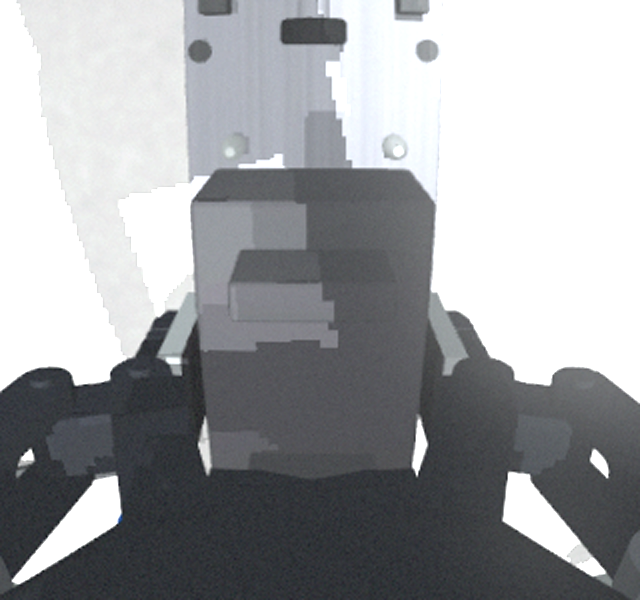

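The held block is straight, shorter fin at (313,265), back dowels at (234,148) and (396,147), mid screws at (200,50) and (427,50). Compute the nest midline and block position.

```bash
python3 - <<'E'
from h import *
c,s,_=pickle.load(open('n1.pkl','rb'))
for n,p,z in[("scrL",(200,50),16),("scrR",(427,50),16),("dowL",(232,151),32),("dowR",(398,147),32),("dowLb",(236,144),16),("dowRb",(394,144),16),("plL",(188,130),16),("plR",(440,130),16),("blkL",(192,203),154),("blkR",(434,203),154),("nose",(313,20),47)]:
    print(n,onz(c,100+p[0]/2,84+p[1]/2,z,True).round(1))
E
```

```text
scrL [581.5 135.5  16. ]
scrR [584.4 230.9  16. ]
dowL [622.7 149.1  32. ]
dowR [623.2 215.8  32. ]
dowLb [622.5 148.8  16. ]
dowRb [624.6 216.3  16. ]
plL [615.4 128.3  16. ]
plR [618.8 236.4  16. ]
blkL [612.4 157.6 154. ]
blkR [613.9 205.5 154. ]
nose [572.7 183.2  47. ]
```

Nest confirmed at (658,181). The block sits ~5 mm short of the stop with y within 1 mm. Lower to ~8 mm above, then slowly.

Call:
apply_moves(targets=[[0,0.8,20,0,0,0,0.6],[0,0,25,0,0,0,0.6],[0,0,25,0,0,0,0.6],[0,0,15,0,0,0,0.6],[0,0,8,0,0,0,0.6],[0,0,4,0,0,0,0.6],[0,0,0,0,0,0,0.6],[0,0,0,0,0,0,0.6]])

```text
time: 9.6
tool_pos: [653.9, 182.2, 28.4]
tcp_rot: [180.0, 0.1, 178.2]
ft_force: [0.3, 0.1, -1.8]
finger_gap: 49.6
grip_force: 26.8
```

Call:
apply_moves(targets=[[0,0,1,0,0,0,0.6],[0,0,1,0,0,0,0.6],[0,0,1,0,0,0,0.6],[0,0,1,0,0,0,0.6],[0,0,0.5,0,0,0,0.6],[0,0,0.5,0,0,0,0.6],[0,0,0,0,0,0,0.6],[0,0,0,0,0,0,0.6]])

```text
time: 10.6
tool_pos: [653.2, 182.0, 22.3]
tcp_rot: [180.0, 0.0, 178.2]
ft_force: [-0.0, -0.4, -3.0]
finger_gap: 49.5
grip_force: 26.8
```

Call:
apply_moves(targets=[[0,0,0.5,0,0,0,0.6],[0,0,0,0,0,0,0.6],[0,0,0.5,0,0,0,0.6],[0,0,0,0,0,0,0.6],[0,0,0.5,0,0,0,0.6],[0,0,0,0,0,0,0.6],[0,0,0,0,0,0,0.6]])

```text
time: 11.48
tool_pos: [653.2, 182.0, 20.9]
tcp_rot: [180.0, 0.0, 178.2]
ft_force: [-0.0, -0.4, -1.9]
finger_gap: 49.9
grip_force: 26.9
```

Call:
apply_moves(targets=[[0,0,0.4,0,0,0,0.6],[0,0,0,0,0,0,0.6],[0,0,0.4,0,0,0,0.6],[0,0,0,0,0,0,0.6],[0,0,0,0,0,0,0.6]])

```text
time: 12.1
tool_pos: [653.2, 182.0, 20.8]
tcp_rot: [-180.0, 0.0, 178.2]
ft_force: [-4.9, -0.9, 6.3]
finger_gap: 49.7
grip_force: 27.9
```

Seated (about 9 N of contact). Release and rise.

Call:
apply_moves(targets=[[0,0,0,0,0,0,0.35],[0,0,0,0,0,0,0.3],[0,0,0,0,0,0,0.1],[0,0,0,0,0,0,0],[0,0,0,0,0,0,0],[0,0,0,0,0,0,0],[0,0,-10,0,0,0,0],[0,0,-30,0,0,0,0],[0,0,-40,0,0,0,0],[0,0,-40,0,0,0,0],[0,0,0,0,0,0,0]])

```text
time: 13.48
tool_pos: [656.4, 182.7, 146.5]
tcp_rot: [179.9, 0.5, 178.2]
ft_force: [0.3, 0.1, -0.4]
finger_gap: 85.1
grip_force: 0.0
```

```bash
python3 -c "
from h import *
wshot('n2')
a=cv2.imread('pics/n2.png')
cv2.imwrite('pics/c5.png',cv2.convertScaleAbs(cv2.resize(a[0:300,100:420],None,fx=2,fy=2,interpolation=cv2.INTER_CUBIC)[:600],alpha=1.6))"
```

```text
13.475 [656.4 182.7 146.5] [179.87   0.54 178.18]
```

View pics/c5.png

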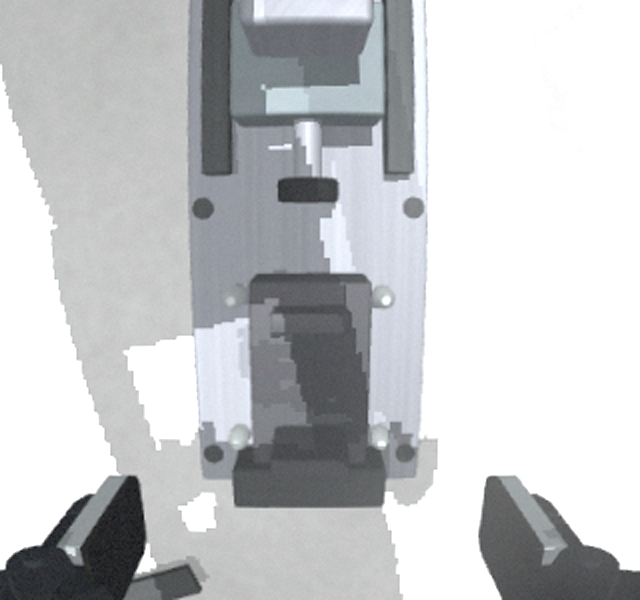

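The electrode stands free in the nest between all four dowels (block (250..370, 275..465)), its taller fin at the stop. Nose at (308,190), tab top at (306,25). Now get two views of the tab.

Call:
apply_moves(targets=[[30,0,0,0,0,0,0],[30,0,0,0,0,0,0],[0,0,0,0,0,0,0],[0,0,0,0,0,0,0]])

```text
time: 14.02
tool_pos: [593.3, 183.8, 139.6]
tcp_rot: [-180.0, -0.0, 178.2]
ft_force: [-0.0, 0.0, 0.4]
finger_gap: 85.2
grip_force: 0.0
```

```bash
python3 -c "
from h import *
wshot('t1')"
```

```text
14.025 [593.3 183.8 139.6] [-1.7999e+02 -1.0000e-02  1.7818e+02]
```

Call:
apply_moves(targets=[[45,0,0,0,0,0,0],[45,0,0,0,0,0,0],[0,0,0,0,0,0,0],[0,0,0,0,0,0,0]])

```text
time: 14.58
tool_pos: [504.4, 186.8, 140.6]
tcp_rot: [180.0, 0.1, 178.2]
ft_force: [0.2, -0.8, -0.1]
finger_gap: 85.4
grip_force: 0.0
```

```bash
python3 -c "
from h import *
wshot('t2')
a=cv2.imread('pics/t1.png');b=cv2.imread('pics/t2.png')
o=np.hstack([cv2.resize(i[y:y+200,180:320],(400,571),interpolation=cv2.INTER_CUBIC) for i,y in((a,20),(b,110))])
cv2.imwrite('pics/c6.png',cv2.convertScaleAbs(o,alpha=1.4))"
```

```text
14.575 [504.4 186.8 140.6] [1.7998e+02 1.0000e-01 1.7817e+02]
```

View pics/c6.png

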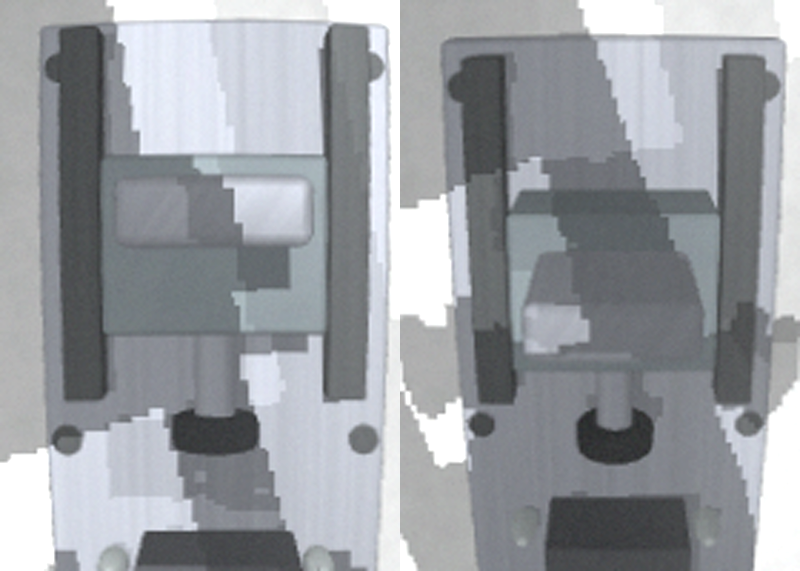

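In t1 the tab top is the quad (117..311, 177..246). In t2 it is (523..704, 304..355), with its back face above it.

```bash
python3 - <<'E'
from h import *
c1,_,_=pickle.load(open('t1.pkl','rb'));c2,_,_=pickle.load(open('t2.pkl','rb'));k=400/140
A=[]
for p,q in[((117,178),(526,303)),((309,177),(700,304)),((312,245),(704,355)),((118,246),(523,354))]:
    u=(180+p[0]/k,20+p[1]/k);v=(180+(q[0]-400)/k,110+q[1]/k)
    x,e=tri(ray(c1,*u,True),ray(c2,*v,True));A.append(x);print(x.round(1),round(e,1))
print(np.mean(A,0).round(1))
E
```

```text
[506.4 164.4  92.6] 0.4
[507.6 206.1  93.6] 0.0
[522.7 207.2  89.7] 0.7
[521.5 162.9  88.6] 1.0
[514.6 185.1  91.1]
```

Tab top at z≈91 (grip point 75), centre (514.6,185), size 15×43 as expected. Turn 90° so the fingers close along fixture x, then lower to TCP z≈58.

Call:
apply_moves(targets=[[0,0,0,0,0,0.1745,0],[0,0,0,0,0,0.1745,0],[0,0,0,0,0,0.1745,0],[0,0,0,0,0,0.1745,0],[0,0,0,0,0,0.1745,0],[0,0,0,0,0,0.1745,0],[0,0,0,0,0,0.1745,0],[0,0,0,0,0,0.1745,0],[0,0,0,0,0,0.1745,0],[-1,11,0,0,0,0,0],[0,0,0,0,0,0,0],[0,0,0,0,0,0,0]])

```text
time: 16.12
tool_pos: [514.6, 185.3, 139.9]
tcp_rot: [-180.0, 0.0, 88.3]
ft_force: [0.0, 0.1, 0.4]
finger_gap: 85.3
grip_force: 0.0
```

Call:
apply_moves(targets=[[0,0,20,0,0,0,0],[0,0,25,0,0,0,0],[0,0,20,0,0,0,0],[0,0,10,0,0,0,0],[0,0,7,0,0,0,0],[0,0,0,0,0,0,0],[0,0,0,0,0,0,0]])

```text
time: 17.0
tool_pos: [514.8, 185.6, 58.8]
tcp_rot: [179.9, -0.0, 88.2]
ft_force: [-0.3, -0.4, -0.4]
finger_gap: 85.3
grip_force: 0.0
```

Call:
apply_moves(targets=[[0,0,0,0,0,0,0.4],[0,0,0,0,0,0,0.6],[0,0,0,0,0,0,0.7],[0,0,0,0,0,0,0.9],[0,0,0,0,0,0,1],[0,0,0,0,0,0,1],[0,0,0,0,0,0,1],[0,0,0,0,0,0,1]], force=40)

```text
time: 18.0
tool_pos: [514.1, 185.4, 58.2]
tcp_rot: [-180.0, 0.0, 88.2]
ft_force: [-4.2, -0.8, 6.0]
finger_gap: 15.5
grip_force: 40.3
```

Tab gripped (15.5 mm). Slide 44 mm towards the stop (to ~7 mm nose compression), slow at the end.

Call:
apply_moves(targets=[[0,2,0,0,0,0,1],[0,5,0,0,0,0,1],[0,6,0,0,0,0,1],[0,6,0,0,0,0,1],[0,4,0,0,0,0,1],[0,2,0,0,0,0,1],[0,2,0,0,0,0,1],[0,2,0,0,0,0,1],[0,2,0,0,0,0,1],[0,2,0,0,0,0,1],[0,2,0,0,0,0,1],[0,2,0,0,0,0,1],[0,2,0,0,0,0,1],[0,2,0,0,0,0,1],[0,1.5,0,0,0,0,1],[0,1.5,0,0,0,0,1],[0,0,0,0,0,0,1],[0,0,0,0,0,0,1],[0,0,0,0,0,0,1]])

```text
time: 20.38
tool_pos: [556.0, 184.2, 58.1]
tcp_rot: [-179.7, 0.0, 88.2]
ft_force: [-15.4, -1.5, 14.0]
finger_gap: 15.5
grip_force: 41.6
```

Call:
apply_moves(targets=[[0,0,0,0,0,0,0.85],[0,0,0,0,0,0,0.7],[0,0,0,0,0,0,0.6],[0,0,0,0,0,0,0.6],[0,0,-10,0,0,0,0.6],[0,0,-30,0,0,0,0.6],[0,0,-40,0,0,0,0.6],[0,0,-40,0,0,0,0.6],[0,-30,0,0,0,0,0.6],[0,-30,0,0,0,0,0.6],[0,0,0,0,0,0,0.6],[0,0,0,0,0,0,0.6]])

```text
time: 21.88
tool_pos: [498.9, 186.0, 178.8]
tcp_rot: [179.9, -0.0, 88.2]
ft_force: [-0.5, 0.0, -0.0]
finger_gap: 34.7
grip_force: 0.0
```

```bash
python3 -c "
from h import *
c,s,a=wshot('f1')
cv2.imwrite('pics/c7.png',cv2.convertScaleAbs(cv2.resize(a,(800,600),interpolation=cv2.INTER_CUBIC),alpha=1.4))"
```

```text
21.875 [498.9 186.  178.8] [ 1.7991e+02 -2.0000e-02  8.8200e+01]
```

View pics/c7.png

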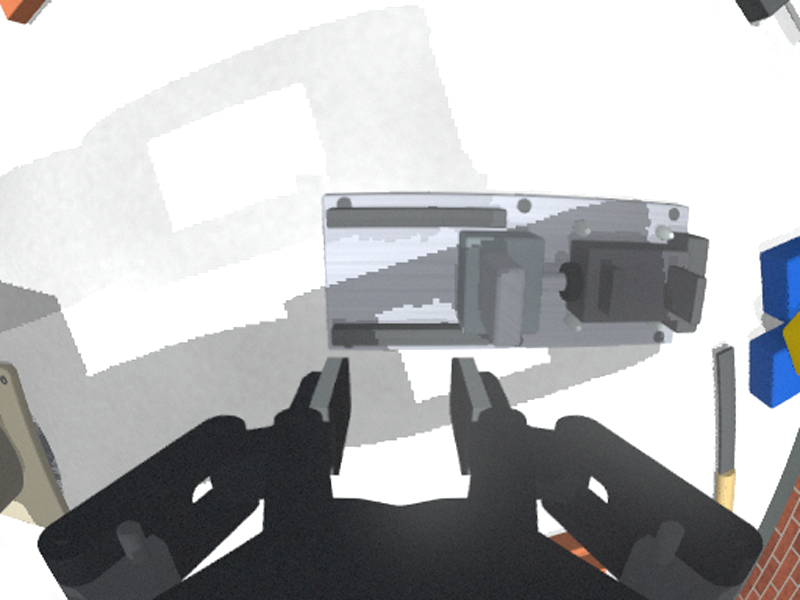

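The block stands in the nest and touches the stop at (670,285), the nose (568,282) meets its rear face. The tool lagged about 2 mm (TCP reached 556). I'll measure the compression.

```bash
python3 - <<'E'
from h import *
c,_,_=pickle.load(open('f1.pkl','rb'));k=1.5625
f=lambda n,p,z:print(n,onz(c,p[0]/k,p[1]/k,z,True).round(1))
f('blk rear top L',(572,241),50);f('blk rear top R',(570,320),50)
f('carr front top',(544,236),45);f('carr front top R',(541,331),45);f('carr rear top',(459,234),45)
f('stop rear top',(668,236),46);f('stop rear R',(664,330),46);f('nose back',(559,282),40)
c1,_,_=pickle.load(open('t1.pkl','rb'));k=400/140
g=lambda n,p,z:print(n,onz(c1,180+p[0]/k,20+p[1]/k,z,True).round(1))
g('t1 carr front',(215,333),45);g('t1 carr rear',(215,156),45);g('t1 nose back top',(215,412),40);g('t1 nose front top',(215,450),40);g('t1 blk rear top',(215,533),50)
E
```

```text
blk rear top L [606.8 211.7  50. ]
blk rear top R [608.7 160.4  50. ]
carr front top [589.8 214.1  45. ]
carr front top R [590.8 152.   45. ]
carr rear top [536.3 215.9  45. ]
stop rear top [680.5 215.   46. ]
stop rear R [685.8 148.1  46. ]
nose back [602.9 183.3  40. ]
t1 carr front [546.4 184.4  45. ]
t1 carr rear [497.  185.9  45. ]
t1 nose back top [569.7 183.6  40. ]
t1 nose front top [581.  183.3  40. ]
t1 blk rear top [603.2 182.6  50. ]
```

Edges seen obliquely are ambiguous. Put the camera abeam of the nose, where x parallax vanishes, and measure numerically.

Call:
apply_moves(targets=[[0,35,0,0,0,0,0.6],[0,35,0,0,0,0,0.6],[0,33,0,0,0,0,0.6],[0,0,0,0,0,0,0.6],[0,0,0,0,0,0,0.6],[0,0,0,0,0,0,0.6]])

```text
time: 22.68
tool_pos: [600.6, 182.8, 178.0]
tcp_rot: [-180.0, -0.0, 88.2]
ft_force: [-0.2, -0.4, -0.4]
finger_gap: 34.1
grip_force: 0.0
```

```bash
python3 - <<'E'
from h import *
c,s,im=wshot('f2');g=cv2.cvtColor(im,cv2.COLOR_BGR2GRAY)
# sample brightness along fixture x at set heights / offsets across
K=c["camera_matrix"];T=np.array(c["pose"])
def px(P):
    q=T[:3,:3].T@(np.array(P)-T[:3,3]);t=np.arctan2(np.hypot(q[0],q[1]),q[2]);h=np.hypot(q[0],q[1])
    return K[0][2]+K[0][0]*t*q[0]/h,K[1][2]+K[1][1]*t*q[1]/h
a=np.radians(-1.8);e=np.array([np.cos(a),np.sin(a)]);n=np.array([-e[1],e[0]]);o=np.array([583.3,183.5])
for off,z in((0,47),(0,42),(8,44),(20,45),(20,50),(20,16),(0,50),(-20,50)):
    xs=np.arange(-60,130,2.);m=np.array([px([*(o+e*x+n*off),z]) for x in xs],np.float32)
    v=cv2.remap(cv2.GaussianBlur(g,(1,1),0),m[:,:1],m[:,1:],cv2.INTER_LINEAR).ravel()
    print(off,z,'from x=-60 step 2:',*v)
E
```

```text
22.675 [600.6 182.8 178. ] [-179.99   -0.     88.21]
0 47 from x=-60 step 2: 167 167 168 164 109 109 107 105 135 157 155 154 156 157 156 148 116 82 78 77 80 92 90 92 92 91 91 91 92 91 91 90 86 100 105 106 105 105 105 106 106 105 96 50 49 51 50 52 69 71 71 72 67 57 68 71 70 69 68 68 71 69 68 67 68 68 69 68 69 67 68 68 68 68 67 67 67 68 60 56 56 55 55 55 56 61 68 70 68 67 67 67 66 68 70
0 42 from x=-60 step 2: 168 168 168 159 153 155 118 120 151 156 155 157 158 157 156 135 99 76 78 75 85 90 93 92 92 91 91 94 92 91 92 90 84 102 107 107 106 108 107 108 108 106 102 48 51 49 52 52 66 71 71 69 69 57 66 70 69 69 65 69 68 68 69 69 69 70 70 69 68 69 68 69 69 68 68 67 68 68 66 59 57 56 55 55 56 55 65 68 69 68 65 66 68 68 68
8 44 from x=-60 step 2: 171 170 171 171 170 170 171 150 141 147 143 142 141 140 142 133 105 78 76 76 83 90 91 91 92 93 92 92 92 91 91 91 85 77 87 88 88 88 88 90 89 88 77 49 49 49 50 53 67 71 71 71 69 58 68 71 70 71 70 69 70 69 69 69 69 69 70 69 67 69 69 68 68 68 68 68 68 67 67 66 56 56 56 57 56 57 57 59 62 67 66 68 67 67 67
20 45 from x=-60 step 2: 163 172 172 173 172 171 17
[... 973 characters left out ...]
 65 65 66 65 65 67 66 69 71
0 50 from x=-60 step 2: 167 158 150 150 119 105 103 104 122 154 156 154 154 155 142 138 118 88 78 77 78 90 89 91 92 90 90 90 92 92 90 90 87 99 106 106 104 105 106 106 106 103 94 51 49 49 49 53 71 70 70 71 65 59 70 70 70 68 68 69 70 70 69 68 68 69 68 69 68 69 68 69 68 67 68 67 67 67 61 57 56 53 55 54 56 68 70 68 68 63 68 67 68 69 69
-20 50 from x=-60 step 2: 97 95 95 96 96 96 96 97 96 103 105 106 106 107 108 106 100 85 77 77 78 89 89 91 92 91 91 136 138 139 139 137 124 84 108 108 108 109 158 160 159 159 158 159 160 158 159 112 93 97 84 83 72 70 73 69 72 70 71 72 71 72 70 71 71 70 70 70 71 71 70 69 72 70 71 69 69 70 68 69 70 67 58 59 59 72 70 69 69 67 69 68 67 68 71
```

On the nose axis: carriage front at +5, nose +25 to +35, block rear at +35, which is exactly home. Compression is about 3–5 mm; regrip and push 3 mm more.

Call:
apply_moves(targets=[[0,-20,0,0,0,0,0.6],[0,-25,0,0,0,0,0.6],[0,0,0,0,0,0,0.6],[0,0,0,0,0,0,0.6],[0,0,30,0,0,0,0.6],[0,0,30,0,0,0,0.6],[0,0,30,0,0,0,0.6],[0,0,20,0,0,0,0.6],[0,0,10,0,0,0,0.6],[0,0,0,0,0,0,0.6],[0,0,0,0,0,0,0.8],[0,0,0,0,0,0,0.9],[0,0,0,0,0,0,1],[0,0,0,0,0,0,1],[0,0,0,0,0,0,1]])

```text
time: 24.6
tool_pos: [556.5, 184.3, 59.4]
tcp_rot: [179.9, -0.0, 88.2]
ft_force: [-5.3, -1.9, 6.2]
finger_gap: 15.6
grip_force: 41.4
```

Call:
apply_moves(targets=[[0,1,0,0,0,0,1],[0,1,0,0,0,0,1],[0,1,0,0,0,0,1],[0,1,0,0,0,0,1],[0,1,0,0,0,0,1],[0,0,0,0,0,0,1],[0,0,0,0,0,0,1],[0,0,0,0,0,0,1]])

```text
time: 25.6
tool_pos: [559.1, 184.3, 59.4]
tcp_rot: [-179.8, 0.0, 88.2]
ft_force: [-18.6, -3.0, 16.3]
finger_gap: 15.4
grip_force: 42.8
```

Tab at 559.1, and the force rose as the spring would predict (≈7–8 mm). Release, retreat, and recheck.

Call:
apply_moves(targets=[[0,0,0,0,0,0,0.9],[0,0,0,0,0,0,0.75],[0,0,0,0,0,0,0.6],[0,0,0,0,0,0,0.6],[0,0,-10,0,0,0,0.6],[0,0,-30,0,0,0,0.6],[0,0,-40,0,0,0,0.6],[0,0,-40,0,0,0,0.6],[0,20,0,0,0,0,0.6],[0,20,0,0,0,0,0.6],[0,0,0,0,0,0,0.6],[0,0,0,0,0,0,0.6],[0,0,0,0,0,0,0.6]])

```text
time: 27.22
tool_pos: [600.5, 182.8, 178.0]
tcp_rot: [-180.0, 0.0, 88.2]
ft_force: [-0.3, 0.1, 0.3]
finger_gap: 34.2
grip_force: 0.0
```

```bash
python3 - <<'E'
from h import *
c,s,im=wshot('f3');g=cv2.cvtColor(im,cv2.COLOR_BGR2GRAY)
K=c["camera_matrix"];T=np.array(c["pose"])
def px(P):
    q=T[:3,:3].T@(np.array(P)-T[:3,3]);t=np.arctan2(np.hypot(q[0],q[1]),q[2]);h=np.hypot(q[0],q[1])
    return K[0][2]+K[0][0]*t*q[0]/h,K[1][2]+K[1][1]*t*q[1]/h
a=np.radians(-1.8);e=np.array([np.cos(a),np.sin(a)]);n=np.array([-e[1],e[0]]);o=np.array([583.3,183.5])
for off,z in((0,47),(8,44)):
    xs=np.arange(0,44,1.);m=np.array([px([*(o+e*x+n*off),z]) for x in xs],np.float32)
    print(off,z,*cv2.remap(g,m[:,:1],m[:,1:],cv2.INTER_LINEAR).ravel())
E
```

```text
27.225 [600.5 182.8 178. ] [-179.98    0.     88.21]
0 47 92 91 91 92 91 91 91 87 82 90 102 104 105 106 105 105 105 105 106 107 106 107 105 105 92 62 49 48 50 49 50 50 50 52 50 61 69 72 70 72 70 69 70 70
8 44 90 91 90 91 92 91 91 85 77 80 87 88 88 88 88 89 89 88 87 87 86 88 89 87 73 52 49 49 49 49 49 50 49 50 49 58 68 70 71 72 71 71 71 71
```

The exposed rod is now 16 mm against 22–23 mm unpressed, so the nose is pressed in about 6–8 mm, with the block still home. Handing in.

```bash
python3 -c "
from bench import r
print(r.hand_in())"
```

```text
the job is handed in; nothing more can be done
None
```

The finned electrode stands home in the nest against the stop, taller fin on the stop's side, with the clamp nose pressed in an estimated 6–8 mm of its 14 mm; I handed the job in at about 27 s, and the hand-in returned no verdict.

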